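Start the clamp screw on the sign-panel jig

TASK

Start the bar-headed clamp screw on the panel jig: pick up the driver with the slotted foot by its handle and set it squarely over the screw, upright and centred, with the slot straddling the bar and the foot fully down on the flange. Only then turn it clockwise (seen from above) until the screw itself has turned about an eighth of a turn or more, and let go, leaving the driver standing upright on the screw. Leave the round-footed driver where it stands.

Things in the scene. Friction and masses are not known exactly. Their poses are not given: they have to be found in the camera images.
- driver_grip (a point): Handle centre of the loose slotted driver (0.35 kg, 122 mm tall, upright), 95 mm above its underside; z runs up the driver. Black handle 36 mm (x) by 26 mm (y, grip across this) by 54 mm tall, on a 16 mm round shank and a steel foot 44 (x) by 40 (y) by 37 mm tall, cut from below by a slot 26 mm wide, 22 mm deep, right through along x.
- wing_top (a point): Top centre of the screw's dark bar head, on its upright axis. Bar 56 mm long (x) by 12 wide (y) by 13 tall, turning over a fixed 72 mm round flange 16 mm below this point; either way round fits. Driver seated on the flange: its handle centre is 79 mm above this point. Slot room is 7 mm each side, so from in line the driver turns about 0.35 rad before it drives the bar.
- wing_screw (a joint): Turn of the bar-headed screw in rad: 0 at the start, growing clockwise seen from above, to 2.8 at most; an eighth of a turn is 0.79. Friction about 0.08 N m; it stays where it is left. It sits on the aluminium clamp bar of a low grey jig (200 by 300 mm, fixed); the other screw there, 140 mm away, has a plain round head and is not to be used.
- cup_driver_grip (a point): Handle centre of the other driver, a bystander of the same height and handle (95 mm above its underside), whose foot is a plain round steel cup 46 mm across, with no slot. Leave it standing where it is.
Not all that is in view belongs to the job. Leave any pink or red look-alike of the part that bears driver_grip alone.

How it is judged:
On the way, in this order (a step that is already met when the one before it is completed fails the run):
1. the driver sits upright and centred on the bar head, foot down on the flange, before the screw has turned (x of wing_top in the frame of driver_grip between -0.012 and 0.012 m and y of wing_top in the frame of driver_grip between -0.012 and 0.012 m and z of wing_top in the frame of driver_grip between -0.084 and -0.07 m and angle between driver_grip's own z axis and vertical below 0.175 rad and value of joint wing_screw below 0.3 rad), for 0.2 s.
2. the screw has been turned clockwise by about an eighth of a turn with the driver seated and upright (x of wing_top in the frame of driver_grip between -0.012 and 0.012 m and y of wing_top in the frame of driver_grip between -0.012 and 0.012 m and z of wing_top in the frame of driver_grip between -0.084 and -0.07 m and angle between driver_grip's own z axis and vertical below 0.175 rad and value of joint wing_screw above 0.65 rad), for 0.1 s.
At the end, for the whole second after the job is handed in: The screw is turned clockwise at least 0.65 rad and at rest; the slotted driver stands on it, foot down within 5 mm, upright within 10 degrees, the screw's axis within 12 mm of the driver's along its x and its y; the other driver is within 40 mm of its start (all of step 2 and velocity of joint wing_screw between -0.05 and 0.05 rad/s and distance of cup_driver_grip from where it was at the start of the episode below 0.04 m); the robot touches nothing.
It fails at once if the other driver is tipped over (angle between cup_driver_grip's own z axis and vertical above 0.5 rad).
It also fails if it takes over 45 s, if anything falls off the work surface, if the arm or the gripper's body presses on something with over 40 N, if the wrist force passes 120 N, or if a joint passes its speed limit or range.

ROBOT

A 7-joint arm with a two-finger parallel gripper is mounted at the origin on the work surface. World frame = base frame: x ahead of the robot, y to its left, z up, the work surface at z = 0. Lengths are in m, angles in rad, forces in N, time in s.
With the tool pointing down it reaches from about 0.425 to 0.875 m from the base axis. Payload 4.7 kg.
Tool frame: the origin (TCP) lies between the finger pads; the fingertips stand 14 mm ahead of it and the grasp point (between the pads) lies 5 mm behind it; z points along the fingers, y is the line along which they close (so a half turn about z gives the same grasp; the last joint's range is limited). The gripper opens to 87 mm and grips with 3 to 60 N. Pads are 19 mm wide; open, the fingers measure 117 mm over their backs; the gripper's body (75 mm by 190 mm) begins 51 mm behind the grasp point.
Start: joints at [1.263, 0.321, -0.07, 1.45, 0.023, 1.371, -0.057], TCP at [0.206, -0.617, 0.237] pointing down, gripper open.
Joint ranges: [-2.86, 2.86], [-0.3, 2.09], [-1.38, 1.24], [0.06, 2.45], [-1.56, 4.7], [0.09, 2.05], [-2.69, 2.69]. Speed limits (rad/s): [2.57, 2.57, 3.14, 3.14, 3.14, 3.14, 3.14].

INTERFACE

Orientations are given as a rotation vector (axis times angle).
In Python, from bench import ctrl gives the robot as it stands.
- The arm moves only by the tool step_arm, never from a script. Its argument "commands" is a list of rows, each an object with "travel": the shift along the tool's x, y, z in m, a list of three; "turn": the turn, a rotation vector about the tool's x, y, z in degrees, a list of three. A call has 1 to 5 rows; each row is the pose to reach, as a shift and turn from the pose commanded when the call began, along the tool's axes at that moment; what a row does not reach only later rows make up. A row lasts 1/10 s, in which the tool goes at most 50 mm and 8.59 degrees, less where a joint would pass 70% of its speed; a pose out of reach is approached as far as the arm can. A call with a gripper value outside its range is refused whole. "gripper" is the opening, from 0 (shut) to 1 (fully open), set as the call begins (left out, the last holds). The fingers move at their own pace and stop on an object; "force" is the grip in N (left out, the last holds). Time passes only in rows, so rows that repeat a pose let the fingers close. It gives the time, the measured TCP pose, the force, the opening and the grip force at its end, in the units of the state.
- ctrl.get_state(): the state, without advancing time (a new reading comes with each control period).
- ctrl.get_image(name): name is "scene" or "side" or "wrist"; returns the picture (480x640x3 uint8, red, green, blue); there is no depth.
- ctrl.camera_model(name): a dict with "fx", "fy", "cx", "cy" (pixels), "R" (3x3) and "t" (3): a world point X has camera coordinates R X + t; the wrist camera has in their place "T_tool_cam" (4x4, takes a point from camera to tool coordinates, whose origin is the TCP and whose axes are the flange's). Camera axes: x right, y down, z forward; pixel columns grow to the right and rows downward; lengths in m; the calibration is good to about 2 mm. A picture is of the moment at which its call begins: read the wrist's pose just before it. camera_model takes no time and is no camera call.
- ctrl.close_job(): hands the job in; it is judged then, once.
The state is a dict: "time": time; "joint_positions": joint angles; "qd": joint speeds; "joint_torque": joint torques, N m; "position": TCP position; "tool_rot": TCP orientation; "ft_force": force on the tool from outside, world axes, zero at the start; "torque": the same for the moment, N m; "grip_width": opening from 0.0 (shut) to 1.0 (fully open); "grip_force": force on a finger pad.
Only numpy, scipy, OpenCV 4.12 (cv2) and the standard library are available. Lean on these libraries where they do the work, as an engineer would, in place of code of your own. Each camera call takes 0.05 s, during which the arm holds its last target. There are 200 camera calls.

## Working session

There is one attempt and no reset: what is moved stays moved. The work goes in short steps, Python scripts to look and compute and a tool call to move; the robot and the scene stay as the last step left them, time stands still between calls to the robot, and variables do not carry over. Pictures are saved under pics/ and viewed, at most 10 in all, crops included, and the job is handed in when it is done.

Besides the shell and the picture viewer there is one more tool, called after "Emit:" as name(argument=value, ...) on one line, values as JSON. step_arm: Moves the arm, as the interface text tells. Its arguments: {"type":"object","properties":{"commands":{"type":"array"},"gripper":{"type":"number"},"force":{"type":"number"}},"required":["commands"]}

```bash
mkdir -p pics
cat > h.py <<'E'
import numpy as np, cv2, json
from scipy.spatial.transform import Rotation as Rn
from bench import ctrl
def cam(n, st=None):
    m=ctrl.camera_model(n)
    K=np.array([[m['fx'],0,m['cx']],[0,m['fy'],m['cy']],[0,0,1.]])
    if 'R' in m: R=np.array(m['R']);t=np.array(m['t'])
    else:
        T=np.eye(4);T[:3,:3]=Rn.from_rotvec(st['tool_rot']).as_matrix();T[:3,3]=st['position']
        W=np.linalg.inv(T@np.array(m['T_tool_cam']));R=W[:3,:3];t=W[:3,3]
    return K,R,t
def ray(c,u,v):
    K,R,t=c; return -R.T@t, R.T@np.linalg.inv(K)@np.array([u,v,1.])
def plane(c,u,v,z):
    o,d=ray(c,u,v); return o+d*(z-o[2])/d[2]
def proj(c,X):
    K,R,t=c; p=K@(R@np.array(X)+t); return p[:2]/p[2]
def tri(c1,p1,c2,p2):
    o1,d1=ray(c1,*p1);o2,d2=ray(c2,*p2);d1/=np.linalg.norm(d1);d2/=np.linalg.norm(d2)
    s=np.linalg.lstsq(np.c_[d1,-d2],o2-o1,rcond=None)[0]
    a=o1+d1*s[0];b=o2+d2*s[1];return (a+b)/2,np.linalg.norm(a-b)
def snap(n,name):
    st=ctrl.get_state();im=ctrl.get_image(n)
    cv2.imwrite(f'pics/{name}.png',cv2.cvtColor(im,cv2.COLOR_RGB2BGR));return im,cam(n,st),st
E
python3 - <<'E'
from h import *
print({k:np.round(v,3) for k,v in ctrl.get_state().items()})
for n in('scene','side','wrist'):
    im,c,st=snap(n,n+'0');print(n,np.round(-c[1].T@c[2],3),np.round(c[1],2).tolist(),c[0][0,0])
E
```

```text
{'time': np.float64(0.0), 'joint_positions': array([ 1.263,  0.322, -0.07 ,  1.452,  0.023,  1.371, -0.057]), 'qd': array([-0.001, -0.001,  0.001, -0.001, -0.001,  0.   , -0.001]), 'joint_torque': array([-0.0000e+00, -4.9129e+01, -4.0400e-01, -3.1253e+01, -6.4000e-02,
        4.4000e-02,  0.0000e+00]), 'position': array([ 0.205, -0.616,  0.235]), 'tool_rot': array([-3.099e+00, -5.030e-01,  1.000e-03]), 'ft_force': array([-0.691, -0.396, -0.664]), 'torque': array([ 0.013, -0.013, -0.043]), 'grip_force': np.float64(0.0), 'grip_width': np.float64(1.001)}
scene [1.229 0.112 0.568] [[-0.24, 0.97, 0.0], [0.57, 0.14, -0.81], [-0.79, -0.19, -0.59]] 477.7770243338208
side [0.483 0.697 0.871] [[-0.99, -0.12, -0.0], [-0.09, 0.72, -0.69], [0.09, -0.68, -0.73]] 517.1828047559794
wrist [ 0.28  -0.592  0.383] [[0.32, -0.95, -0.0], [-0.91, -0.3, 0.28], [-0.27, -0.09, -0.96]] 367.0907816792014
```

View pics/scene0.png

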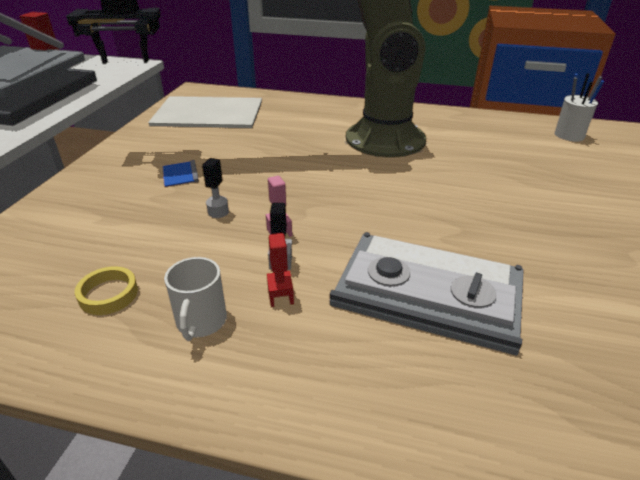

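View pics/side0.png

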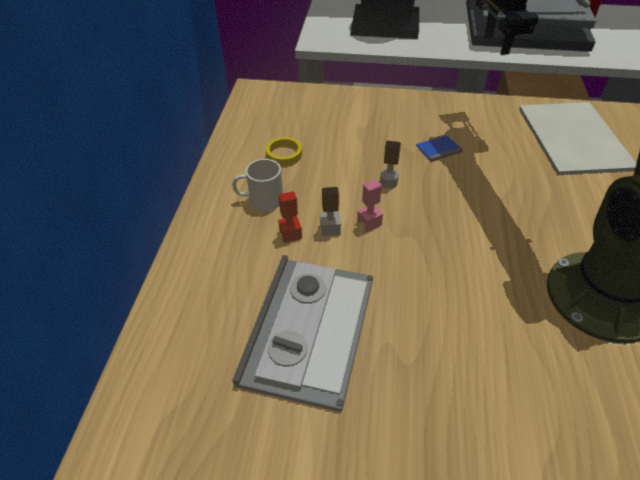

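The scene view shows these candidates: red look-alike (280,255), black slotted driver (279,218), pink look-alike (277,195), and black round-cup driver (213,173). In the side view they are at (289,205), (331,200), (372,195) and (391,153). The bar-headed screw is at scene (475,287) / side (288,343), and the plain round one at scene (389,267) / side (308,286). I choose the black driver standing between red and pink, and check it in a close crop.

Run:
```python
from h import *
im=cv2.imread('pics/side0.png');s0=cv2.imread('pics/scene0.png')
a=cv2.resize(im[175:245,270:400],None,fx=6,fy=6,interpolation=cv2.INTER_CUBIC)[:,:780]
b=cv2.resize(im[320:372,255:320],None,fx=6,fy=6,interpolation=cv2.INTER_CUBIC)
a=cv2.resize(im[175:245,270:400],(520,280),interpolation=cv2.INTER_CUBIC)
b=cv2.resize(im[320:375,255:325],(280,220),interpolation=cv2.INTER_CUBIC)
c=cv2.resize(s0[165:305,200:310],(220,280),interpolation=cv2.INTER_CUBIC)
d=cv2.resize(s0[260:315,440:510],(280,220),interpolation=cv2.INTER_CUBIC)
o=np.zeros((520,760,3),np.uint8);o[:280,:520]=a;o[:280,530:750]=c;o[290:510,:280]=b;o[290:510,300:580]=d
cv2.imwrite('pics/crop1.png',o)
C={n:cam(n,ctrl.get_state()) for n in('scene','side')}
def blobs(img,lo,hi,nm):
    hsv=cv2.cvtColor(img,cv2.COLOR_BGR2HSV);m=cv2.inRange(hsv,lo,hi)
    n,l,s,ce=cv2.connectedComponentsWithStats(m)
    for i in range(1,n):
        if 60<s[i,4]<1500: print(nm,s[i].tolist(),ce[i].round(1))
blobs(im,(0,0,0),(179,255,75),'side dark');blobs(s0,(0,0,0),(179,255,60),'scene dark')
for nm,p,q in(('slot',(279,218),(331,200)),('red',(279,253),(289,205)),('pink',(277,190),(372,193)),('cup',(213,173),(391,153)),('bar',(476,285),(288,342))):
    X,e=tri(C['scene'],p,C['side'],q);print(nm,X.round(3),round(e,4))
```

```text
side dark [576, 0, 64, 16, 400] [606.5   3.5]
side dark [521, 110, 39, 64, 96] [540.8 144. ]
side dark [192, 136, 12, 15, 69] [197.2 143.2]
side dark [384, 141, 16, 32, 348] [391.3 154. ]
side dark [428, 144, 35, 17, 158] [447.8 153.1]
side dark [381, 178, 16, 10, 105] [388.1 182.7]
side dark [322, 188, 16, 32, 396] [329.8 200.8]
side dark [279, 200, 17, 21, 129] [287.9 208.8]
side dark [321, 225, 19, 11, 162] [330.  229.7]
side dark [0, 227, 23, 19, 78] [ 12.1 237.5]
side dark [0, 238, 17, 41, 242] [  5.  257.8]
side dark [233, 259, 109, 153, 491] [273.4 363.3]
side dark [297, 285, 21, 11, 87] [306.2 290.9]
side dark [273, 341, 29, 12, 112] [286.8 346.5]
side dark [255, 378, 33, 10, 75] [269.1 382.4]
scene dark [580, 73, 14, 30, 170] [585.9  86.3]
scene dark [74, 113, 34, 16, 159] [ 92.8 120.5]
scene dark [0, 138, 63, 64, 1399] [ 32.3 168.4]
scene dark [202, 159, 20, 30, 468] [212.1 172.8]
scene dark [270, 203, 17, 31, 451] [277.9 218.2]
scene dark [377, 267, 25, 10, 96] [389.2 273. ]
scene dark [330, 295, 191, 54, 979] [426.  321.5]
scene dark [331, 302, 74, 22, 253] [365.4 312.2]
scene dark [406, 322, 112, 33, 361] [464.7 338.8]
scene dark [0, 458, 17, 22, 195] [  5.2 471.9]
slot [ 0.575 -0.118  0.097] 0.0018
red [ 0.664 -0.091  0.095] 0.0058
pink [ 0.488 -0.15   0.099] 0.0018
cup [ 0.452 -0.297  0.097] 0.0033
bar [0.616 0.219 0.054] 0.0093
```

View pics/crop1.png

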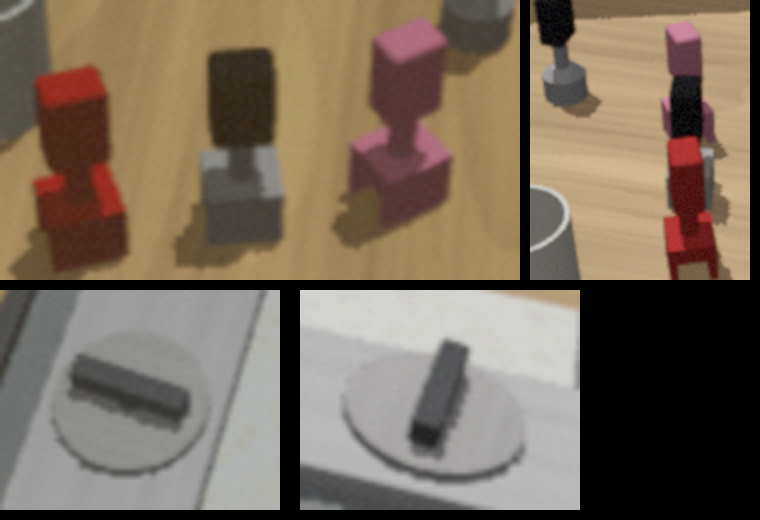

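The crop shows the middle driver with a black handle and a rectangular grey steel foot, so it is the slotted one. The red and pink ones are look-alikes and the cup stands apart. The bar lies on its round flange. Triangulated handle heights are about 0.097 m against an expected 0.095, so they fit. Next I work out the bar's direction and the first hop.

```bash
cat >> h.py <<'E'
def togo(pos,yaw):
    "tool-frame shift [mm] and turn [deg] to a tool-down pose whose tool x points at world angle yaw [deg]"
    st=ctrl.get_state();R=Rn.from_rotvec(st['tool_rot'])
    y=np.radians(yaw);G=np.array([[np.cos(y),np.sin(y),0],[np.sin(y),-np.cos(y),0],[0,0,-1.]])
    d=R.inv().apply(np.array(pos)-st['position'])
    print('travel mm',(1000*d).round(1),'turn',(R.inv()*Rn.from_matrix(G)).as_rotvec(degrees=True).round(2),
     'yaw',np.degrees(np.arctan2(*R.as_matrix()[[1,0],0])).round(2),'t',round(float(st['time']),2))
E
python3 - <<'E'
from h import *
C={n:cam(n,ctrl.get_state()) for n in('scene','side')}
for n,p in(('side',((273.7,340),(302,347.5))),('scene',((440+(440-300)/4,260+80/4-18/4*0+ -2),(440+(427-300)/4,260+(435-290)/4)))):
    a,b=[plane(C[n],*q,0.055) for q in p];d=b-a;print(n,a.round(3),b.round(3),np.degrees(np.arctan2(d[1],d[0])).round(1),np.linalg.norm(d).round(3))
togo((0.56,-0.118,0.30),0)
E
```

```text
side [0.64  0.214 0.055] [0.587 0.223 0.055] 170.3 0.054
scene [0.605 0.221 0.055] [0.65  0.215 0.055] -7.2 0.045
travel mm [ 494.  -360.6  -63.8] turn [-0.08  0.02 18.44] yaw 18.44 t 0.15
```

Emit:
step_arm(commands=[{"travel":[0.03,-0.022,-0.03],"turn":[0,0,0]},{"travel":[0.07,-0.051,-0.05],"turn":[0,0,0]},{"travel":[0.11,-0.08,-0.064],"turn":[0,0,0]},{"travel":[0.148,-0.108,-0.064],"turn":[0,0,0]},{"travel":[0.186,-0.136,-0.064],"turn":[0,0,0]}], gripper=1.0)

```text
time: 0.65
position: [0.3402, -0.4271, 0.3013]
tool_rot: [3.1, 0.503, 0.001]
ft_force: [0.4, -1.4, -0.0]
grip_width: 1.002
grip_force: 0.0
```

Emit:
step_arm(commands=[{"travel":[0.038,-0.028,0],"turn":[0,0,0]},{"travel":[0.076,-0.055,0],"turn":[0,0,0]},{"travel":[0.114,-0.083,0],"turn":[0,0,0]},{"travel":[0.152,-0.111,0],"turn":[0,0,0]},{"travel":[0.19,-0.139,0],"turn":[0,0,0]}])

```text
time: 1.15
position: [0.4759, -0.2351, 0.3005]
tool_rot: [3.101, 0.503, -0.0]
ft_force: [-0.1, -0.1, 1.3]
grip_width: 1.004
grip_force: 0.0
```

Emit:
step_arm(commands=[{"travel":[0.038,-0.028,0],"turn":[0,0,6]},{"travel":[0.076,-0.055,0],"turn":[0,0,12]},{"travel":[0.108,-0.079,0],"turn":[0,0,18.4]},{"travel":[0.118,-0.086,0],"turn":[0,0,18.4]},{"travel":[0.118,-0.086,0],"turn":[0,0,18.4]}])

```text
time: 1.65
position: [0.5606, -0.1155, 0.3001]
tool_rot: [-3.141, -0.01, 0.001]
ft_force: [0.1, -0.5, -0.1]
grip_width: 0.999
grip_force: 0.0
```

Run:
```python
from h import *
im,c,st=snap('wrist','w1')
print(st['position'].round(4),st['time'],st['joint_positions'].round(2))
for X in((0.575,-0.118,0.122),(0.575,-0.118,0.037)):print(proj(c,X).round(1))
togo((0.56,-0.118,0.30),0)
```

```text
[ 0.5606 -0.1155  0.3001] 1.65 [ 0.62  0.17 -0.52  1.53  0.08  1.46 -1.47]
[324.3 207. ]
[323.8 192.3]
travel mm [ 0.2 -0.   0.1] turn [0.02 0.07 0.16] yaw 0.16 t 1.7
```

View pics/w1.png

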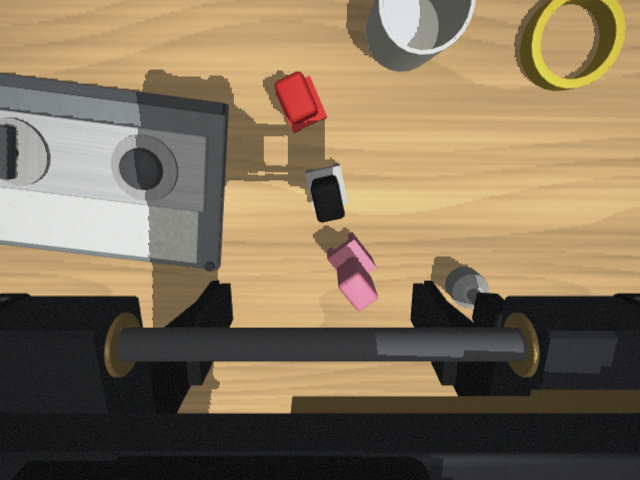

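The wrist view shows the slotted driver at (328,198), its handle leaning right going down, which means a yaw of about +12°. Red is at (298,98), pink (357,285), the cup (465,285), and the bar is at the left edge. I measure the yaw and centre.

Run:
```python
from h import *
im=cv2.cvtColor(cv2.imread('pics/w1.png'),cv2.COLOR_BGR2RGB);c=cam('wrist',ctrl.get_state())
g=im.max(axis=2)
for T in(25,45,60):
    m=np.zeros_like(g);m[160:230,300:352]=(g[160:230,300:352]<T)
    n,l,s,ce=cv2.connectedComponentsWithStats(m);k=1+np.argmax(s[1:,4]);mm=(l==k).astype(np.uint8)
    ct=max(cv2.findContours(mm,0,1)[0],key=cv2.contourArea)
    bx=cv2.boxPoints(cv2.minAreaRect(ct));W=np.array([plane(c,*p,0.122)[:2] for p in bx])
    e=[W[1]-W[0],W[2]-W[1]];L=max(e,key=np.linalg.norm)
    print(T,s[k].tolist(),bx.round(1).tolist(),W.mean(0).round(4),[np.linalg.norm(v).round(4) for v in e],np.degrees(np.arctan(L[1]/L[0])).round(1))
for y in(165,170,175,180,185,190,195,200,205,210,215,220): print(y,g[y,300:352:2].tolist())
```

```text
25 [312, 176, 25, 12, 143] [[310.6000061035156, 179.8000030517578], [334.5, 174.39999389648438], [336.20001220703125, 182.10000610351562], [312.29998779296875, 187.39999389648438]] [ 0.5974 -0.1199] [np.float64(0.0216), np.float64(0.0068)] -77.4
45 [311, 175, 33, 47, 1149] [[308.3999938964844, 179.8000030517578], [335.1000061035156, 173.89999389648438], [344.6000061035156, 216.5], [317.8999938964844, 222.5]] [ 0.5817 -0.1227] [np.float64(0.024), np.float64(0.0393)] 13.4
60 [311, 175, 33, 47, 1172] [[308.0, 179.89999389648438], [335.29998779296875, 173.8000030517578], [344.79998779296875, 216.5], [317.5, 222.60000610351562]] [ 0.5817 -0.1226] [np.float64(0.0246), np.float64(0.0393)] 13.5
165 [119, 124, 124, 125, 124, 127, 125, 127, 126, 125, 125, 129, 123, 126, 126, 126, 107, 69, 73, 120, 216, 217, 217, 217, 215, 215]
170 [116, 118, 117, 95, 80, 71, 80, 80, 89, 104, 111, 119, 121, 118, 119, 116, 141, 208, 215, 214, 212, 215, 217, 215, 216, 216]
175 [118, 119, 120, 117, 115, 115, 116, 116, 117, 119, 119, 120, 120, 91, 80, 43, 43, 118, 213, 210, 208, 207, 201, 202, 201, 200]
180 [119, 1
[... 383 characters left out ...]
17, 24, 26, 29, 34, 31, 28, 36, 34, 32, 32, 31, 34, 36, 29, 59, 210, 208, 220, 227, 227]
200 [221, 221, 220, 214, 125, 126, 109, 19, 30, 31, 31, 31, 30, 34, 33, 35, 30, 31, 30, 31, 25, 151, 210, 213, 228, 228]
205 [222, 224, 223, 222, 222, 221, 214, 47, 27, 31, 29, 35, 33, 32, 32, 34, 28, 28, 30, 34, 23, 64, 223, 228, 226, 227]
210 [218, 217, 217, 217, 217, 216, 217, 196, 21, 25, 25, 29, 28, 31, 28, 32, 31, 26, 22, 28, 23, 21, 147, 226, 226, 225]
215 [210, 213, 211, 211, 213, 212, 213, 213, 111, 22, 24, 27, 29, 26, 28, 26, 26, 26, 25, 25, 23, 28, 106, 211, 212, 212]
220 [219, 220, 218, 218, 219, 218, 218, 218, 217, 89, 26, 32, 28, 28, 22, 96, 145, 183, 190, 217, 218, 217, 218, 217, 219, 217]
```

Emit:
step_arm(commands=[{"travel":[0.005,0.002,0.02],"turn":[0,0,-8]},{"travel":[0.01,0.004,0.04],"turn":[0,0,-16]},{"travel":[0.015,0.006,0.06],"turn":[0,0,-24]},{"travel":[0.019,0.007,0.08],"turn":[0,0,-32]},{"travel":[0.019,0.007,0.1],"turn":[0,0,-40]}])

```text
time: 2.2
position: [0.5781, -0.1286, 0.1995]
tool_rot: [2.949, 1.078, -0.002]
ft_force: [0.1, 0.2, -0.5]
grip_width: 0.999
grip_force: 0.0
```

Emit:
step_arm(commands=[{"travel":[0,0,0],"turn":[0,0,-8]},{"travel":[0,0,0],"turn":[0,0,-16]},{"travel":[0,0,0],"turn":[0,0,-24]},{"travel":[0,0,0],"turn":[0,0,-32]},{"travel":[0,0,0],"turn":[0,0,-40]}])

```text
time: 2.7
position: [0.5777, -0.1285, 0.2003]
tool_rot: [2.403, 2.022, -0.003]
ft_force: [-0.5, -0.7, -0.1]
grip_width: 0.998
grip_force: 0.0
```

Emit:
step_arm(commands=[{"travel":[0,0,0],"turn":[0,0,-8]},{"travel":[0,0,0],"turn":[0,0,-16]},{"travel":[0,0,0],"turn":[0,0,-24]},{"travel":[0,0,0],"turn":[0,0,-32]},{"travel":[0,0,0],"turn":[0,0,-40]}])

```text
time: 3.2
position: [0.5777, -0.1285, 0.2003]
tool_rot: [-1.567, -2.723, 0.004]
ft_force: [0.5, 0.3, 0.5]
grip_width: 1.002
grip_force: 0.0
```

Emit:
step_arm(commands=[{"travel":[0,0,0],"turn":[0,0,-8]},{"travel":[0,0,0],"turn":[0,0,-16]},{"travel":[0,0,0],"turn":[0,0,-24]},{"travel":[0,0,0],"turn":[0,0,-32]},{"travel":[0,0,0],"turn":[0,0,-40]}])

```text
time: 3.7
position: [0.5777, -0.1285, 0.2002]
tool_rot: [-0.541, -3.094, 0.004]
ft_force: [0.1, -0.2, -0.4]
grip_width: 0.997
grip_force: 0.0
```

Emit:
step_arm(commands=[{"travel":[0,0,0],"turn":[0,0,-8]},{"travel":[0,0,0],"turn":[0,0,-16]},{"travel":[0,0,0],"turn":[0,0,-24]},{"travel":[0,0,0],"turn":[0,0,-32]},{"travel":[0,0,0],"turn":[0,0,-33.3]}])

```text
time: 4.2
position: [0.5779, -0.1282, 0.2]
tool_rot: [0.362, -3.119, 0.002]
ft_force: [0.1, -0.1, 0.3]
grip_width: 0.996
grip_force: 0.0
```

Run:
```python
from h import *
im,c,st=snap('wrist','w2')
print(st['position'].round(4),st['joint_positions'].round(2))
g=im.max(axis=2)
print([proj(c,(0.579,-0.122,z)).round(0) for z in(.122,.068)])
togo((0.579,-0.122,0.092),193.5)
```

```text
[ 0.5779 -0.1282  0.2   ] [ 0.97  0.37 -0.99  1.62  0.32  1.32  1.74]
[array([330., 262.]), array([329., 239.])]
travel mm [ -2.4   5.4 108.1] turn [-0.05 -0.09 -0.36] yaw -166.86 t 4.25
```

View pics/w2.png

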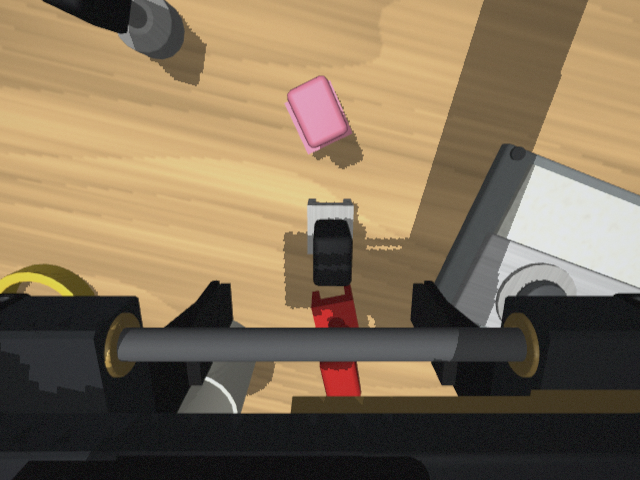

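The handle is now aligned with the tool (top face about (332,258)), pink is ahead at (318,112), and red is behind at (338,340). The fingers straddle clear space, so I descend with a small correction.

Emit:
step_arm(commands=[{"travel":[0,0.007,0.02],"turn":[0,0,0]},{"travel":[0,0.007,0.045],"turn":[0,0,0]},{"travel":[0,0.007,0.07],"turn":[0,0,0]},{"travel":[0,0.007,0.092],"turn":[0,0,0]},{"travel":[0,0.007,0.108],"turn":[0,0,0]}])

```text
time: 4.75
position: [0.5762, -0.1196, 0.0908]
tool_rot: [0.358, -3.119, 0.001]
ft_force: [0.2, -0.5, 0.4]
grip_width: 1.0
grip_force: 0.0
```

Emit:
step_arm(commands=[{"travel":[0,0,0],"turn":[0,0,0]},{"travel":[0,0,0],"turn":[0,0,0]},{"travel":[0,0,0],"turn":[0,0,0]},{"travel":[0,0,0],"turn":[0,0,0]},{"travel":[0,0,0],"turn":[0,0,0]}], gripper=0, force=30)

```text
time: 5.25
position: [0.5779, -0.1183, 0.0934]
tool_rot: [-0.364, 3.119, -0.001]
ft_force: [0.2, 0.4, -0.5]
grip_width: 0.631
grip_force: 0.0
```

Emit:
step_arm(commands=[{"travel":[0,0,0],"turn":[0,0,0]},{"travel":[0,0,0],"turn":[0,0,0]},{"travel":[0,0,0],"turn":[0,0,0]}])

```text
time: 5.55
position: [0.5774, -0.1182, 0.0926]
tool_rot: [-0.365, 3.12, -0.0]
ft_force: [-0.3, -0.4, 0.2]
grip_width: 0.358
grip_force: 0.4
```

Emit:
step_arm(commands=[{"travel":[0,0,0],"turn":[0,0,0]},{"travel":[0,0,0],"turn":[0,0,0]},{"travel":[0,0,0],"turn":[0,0,0]}])

```text
time: 5.85
position: [0.5773, -0.1183, 0.0924]
tool_rot: [0.365, -3.12, 0.0]
ft_force: [0.5, -0.9, -1.0]
grip_width: 0.292
grip_force: 30.0
```

Emit:
step_arm(commands=[{"travel":[0,0,-0.02],"turn":[0,0,0]},{"travel":[0,0,-0.05],"turn":[0,0,0]},{"travel":[0,0,-0.08],"turn":[0,0,0]},{"travel":[0,0,-0.11],"turn":[0,0,0]},{"travel":[0,0,-0.13],"turn":[0,0,0]}])

```text
time: 6.35
position: [0.5776, -0.1177, 0.2242]
tool_rot: [-0.365, 3.119, -0.0]
ft_force: [0.2, 0.1, -3.9]
grip_width: 0.301
grip_force: 30.0
```

Run:
```python
from h import *
for n in('side','scene'): snap(n,n+'1')
st=ctrl.get_state();print(st['joint_positions'].round(2),st['position'].round(4),st['time'])
C={n:cam(n) for n in('scene','side')}
a=cv2.imread('pics/side1.png');b=cv2.imread('pics/scene1.png')
for n in C:print(n,proj(C[n],st['position']).round(0))
def crop(i,u,v,r=60):u=int(np.clip(u,r,640-r));v=int(np.clip(v,r,480-r));return cv2.resize(i[v-r:v+r,u-r:u+r],(390,390),interpolation=cv2.INTER_CUBIC)
p=proj(C['side'],st['position']-[0,0,.04]);q=proj(C['scene'],st['position']-[0,0,.04]);print(p,q)
cv2.imwrite('pics/crop2.png',np.hstack([crop(a,*p),crop(b,*q)]))
togo((0.615,0.218,0.23),171)
```

```text
[ 0.97  0.35 -1.    1.6   0.3   1.36  1.74] [ 0.5789 -0.1178  0.2251] 6.45
scene [274. 152.]
side [329. 154.]
[329.11429823 169.20601487] [275.73018002 174.46091689]
travel mm [-112.7  318.4   -5.2] turn [-0.08  0.25 22.35] yaw -166.65 t 6.45
```

View pics/crop2.png

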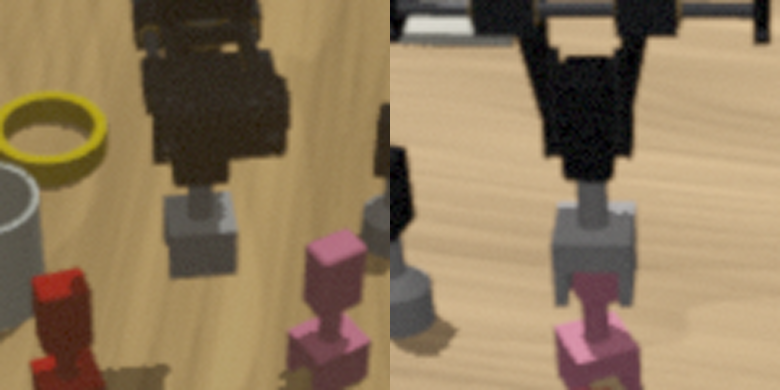

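The driver is held upright with its slot open (seen facing the scene camera at (595,275) in the crop), and the look-alikes are undisturbed. I go beside the jig so the wrist camera looks down on the bar.

Emit:
step_arm(commands=[{"travel":[-0.015,0.023,-0.01],"turn":[0,0,0]},{"travel":[-0.034,0.053,-0.02],"turn":[0,0,0]},{"travel":[-0.053,0.083,-0.025],"turn":[0,0,0]},{"travel":[-0.073,0.113,-0.025],"turn":[0,0,0]},{"travel":[-0.092,0.143,-0.025],"turn":[0,0,0]}])

```text
time: 6.95
position: [0.6336, 0.0433, 0.2454]
tool_rot: [0.364, -3.118, -0.0]
ft_force: [-0.5, -0.0, -3.1]
grip_width: 0.298
grip_force: 30.0
```

Emit:
step_arm(commands=[{"travel":[-0.02,0.032,0],"turn":[0,0,4.5]},{"travel":[-0.04,0.064,0],"turn":[0,0,9]},{"travel":[-0.06,0.096,0],"turn":[0,0,13.5]},{"travel":[-0.077,0.121,0],"turn":[0,0,18]},{"travel":[-0.09,0.141,0],"turn":[0,0,22.4]}])

```text
time: 7.45
position: [0.6882, 0.2028, 0.2444]
tool_rot: [-0.249, -3.128, 0.001]
ft_force: [-0.1, -0.1, -1.8]
grip_width: 0.291
grip_force: 30.0
```

Emit:
step_arm(commands=[{"travel":[0,0,0],"turn":[0,0,0]},{"travel":[0,0,0],"turn":[0,0,0]}])

```text
time: 7.65
position: [0.688, 0.2007, 0.245]
tool_rot: [-0.244, -3.129, 0.003]
ft_force: [-1.0, -0.3, -3.8]
grip_width: 0.293
grip_force: 30.0
```

Run:
```python
from h import *
im,c,st=snap('wrist','w3')
print(st['position'].round(4),st['joint_positions'].round(2))
print(proj(c,(.616,.219,.054)).round(0))
togo((0.616,0.219,0.23),171)
```

```text
[0.688  0.2007 0.245 ] [ 0.22  0.61 -0.88  1.22  0.46  1.52  0.83]
[330. 138.]
travel mm [74.7  8.1 15.6] turn [-0.13 -0.13 -0.02] yaw 170.98 t 7.7
```

View pics/w3.png

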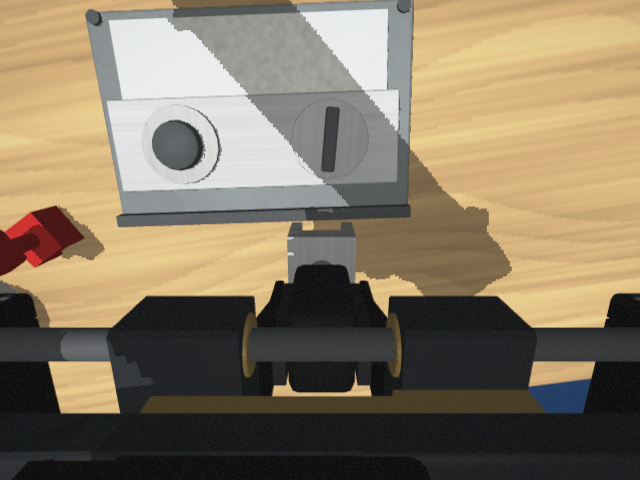

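The wrist view shows the bar from (334,107) to (328,171) on its flange, round head at (178,145). The held foot's front edge is at row 237, cols 290–355, parallel to the image rows. Now I compute both positions.

Run:
```python
from h import *
im=cv2.cvtColor(cv2.imread('pics/w3.png'),cv2.COLOR_BGR2RGB);st=ctrl.get_state();c=cam('wrist',st);g=im.max(axis=2)
m=np.zeros_like(g);m[98:182,310:350]=g[98:182,310:350]<62
n,l,s,ce=cv2.connectedComponentsWithStats(m);k=1+np.argmax(s[1:,4])
ct=max(cv2.findContours((l==k).astype(np.uint8),0,1)[0],key=cv2.contourArea);bx=cv2.boxPoints(cv2.minAreaRect(ct));print(s[k].tolist(),bx.round(1).tolist())
for h in(.045,.054,.063):
    W=np.array([plane(c,*p,h)[:2] for p in bx]);e=[W[1]-W[0],W[2]-W[1]];L=max(e,key=np.linalg.norm)
    print(h,W.mean(0).round(4),[np.linalg.norm(v).round(4) for v in e],np.degrees(np.arctan(L[1]/L[0])).round(1))
mid=bx.mean(0);C={n:cam(n) for n in('scene','side')}
for nm,p in(('scene',(475.5,284)),('side',(288,342))): print(nm,[v.round(4) if hasattr(v,'round') else v for v in tri(c,mid,C[nm],p)])
R=Rn.from_rotvec(st['tool_rot'])
for p in((290,237),(355,237),(322.5,237)):print('foot top front, tool mm',(1000*R.inv().apply(plane(c,*p,st['position'][2]-.0555)-st['position'])).round(1))
for y in range(220,262,3):print(y,g[y,280:364:3].tolist())
```

```text
[322, 122, 5, 49, 64] [[321.20001220703125, 169.89999389648438], [324.6000061035156, 121.9000015258789], [326.29998779296875, 122.0], [323.0, 170.0]]
0.045 [0.6229 0.2115] [np.float64(0.0428), np.float64(0.0016)] -13.0
0.054 [0.6226 0.2115] [np.float64(0.0417), np.float64(0.0016)] -13.0
0.063 [0.6224 0.2115] [np.float64(0.0406), np.float64(0.0015)] -13.0
scene [array([0.623 , 0.2163, 0.0585]), np.float64(0.0095)]
side [array([0.6189, 0.2108, 0.0459]), np.float64(0.0073)]
foot top front, tool mm [ 20.6 -18.   55.6]
foot top front, tool mm [20.6 19.4 55.5]
foot top front, tool mm [20.6  0.7 55.5]
220 [102, 102, 99, 100, 99, 106, 114, 108, 133, 115, 117, 91, 87, 108, 109, 110, 113, 113, 116, 117, 117, 125, 122, 131, 129, 135, 136, 136]
223 [224, 225, 224, 224, 84, 83, 81, 94, 218, 215, 216, 193, 130, 130, 132, 131, 132, 133, 135, 137, 131, 71, 73, 71, 134, 132, 131, 132]
226 [222, 220, 217, 211, 82, 83, 86, 94, 223, 225, 227, 222, 137, 140, 136, 138, 135, 136, 134, 133, 127, 75, 77, 75, 87, 128, 126, 127]
229 [214, 213, 214, 174, 74, 73, 70, 86, 217, 217, 216, 127, 127, 123, 126, 123, 1
[... 759 characters left out ...]
 123, 122, 123, 120, 125, 120, 120, 123, 124, 125, 123, 120, 122, 125, 124, 119, 121, 118, 120, 124, 120, 124, 129, 128]
250 [225, 224, 218, 121, 124, 120, 121, 121, 125, 121, 118, 123, 123, 127, 123, 120, 123, 125, 120, 118, 122, 116, 120, 124, 118, 124, 129, 130]
253 [217, 213, 213, 209, 205, 123, 122, 120, 123, 121, 119, 119, 123, 122, 121, 121, 123, 124, 119, 120, 120, 116, 118, 121, 119, 122, 127, 129]
256 [216, 216, 216, 121, 123, 120, 124, 120, 121, 119, 119, 122, 120, 124, 120, 121, 119, 124, 120, 118, 120, 117, 118, 124, 119, 123, 131, 130]
259 [220, 222, 224, 120, 119, 121, 122, 119, 122, 119, 120, 122, 120, 122, 115, 122, 121, 123, 122, 118, 120, 117, 118, 122, 118, 122, 134, 131]
```

Run:
```python
from h import *
im=cv2.cvtColor(cv2.imread('pics/w3.png'),cv2.COLOR_BGR2RGB);st=ctrl.get_state();c=cam('wrist',st);g=im.max(axis=2)
for y in(110,125,139,155,168):print(y,g[y,314:348:2].tolist())
for T in(75,85,95):
    m=np.zeros_like(g);m[98:182,310:350]=g[98:182,310:350]<T
    n,l,s,ce=cv2.connectedComponentsWithStats(m);k=1+np.argmax(s[1:,4])
    ct=max(cv2.findContours((l==k).astype(np.uint8),0,1)[0],key=cv2.contourArea);bx=cv2.boxPoints(cv2.minAreaRect(ct));print(T,s[k].tolist(),bx.round(1).tolist())
    for h in(.045,.054):
        W=np.array([plane(c,*p,h)[:2] for p in bx]);e=[W[1]-W[0],W[2]-W[1]];L=max(e,key=np.linalg.norm)
        print(h,W.mean(0).round(4),[np.linalg.norm(v).round(4) for v in e],np.degrees(np.arctan(L[1]/L[0])).round(1))
mid=bx.mean(0);C={n:cam(n) for n in('scene','side')}
for nm,p in(('scene',(475.5,284)),('side',(288,341))): print(nm,[v.round(4) for v in tri(c,mid,C[nm],p)])
```

```text
110 [137, 137, 136, 137, 136, 136, 50, 65, 65, 67, 66, 66, 57, 136, 132, 133, 129]
125 [135, 134, 134, 134, 137, 104, 62, 68, 64, 69, 68, 63, 93, 131, 134, 130, 136]
139 [135, 133, 137, 135, 132, 55, 67, 64, 66, 65, 66, 65, 130, 133, 130, 132, 134]
155 [133, 135, 135, 137, 74, 68, 64, 69, 65, 68, 60, 132, 130, 128, 128, 134, 131]
168 [131, 136, 133, 126, 61, 67, 64, 66, 66, 65, 83, 127, 130, 130, 132, 132, 133]
75 [322, 107, 17, 65, 829] [[320.79998779296875, 170.39999389648438], [325.8999938964844, 106.4000015258789], [339.1000061035156, 107.5], [333.8999938964844, 171.5]]
0.045 [0.618  0.2179] [np.float64(0.0565), np.float64(0.0118)] -13.7
0.054 [0.6178 0.2178] [np.float64(0.055), np.float64(0.0115)] -13.7
85 [321, 107, 19, 65, 861] [[320.29998779296875, 170.5], [326.0, 106.0], [339.3999938964844, 107.19999694824219], [333.79998779296875, 171.6999969482422]]
0.045 [0.6179 0.2179] [np.float64(0.0569), np.float64(0.0121)] -14.1
0.054 [0.6177 0.2177] [np.float64(0.0555), np.float64(0.0118)] -14.1
95 [321, 107, 19, 65, 884] [[320.20001220703125, 170.8000030517578], [325.8999938964844, 106.0], [339.6000061035156, 107.19999694824219], [333.8999938964844, 172.0]]
0.045 [0.618  0.2179] [np.float64(0.0572), np.float64(0.0123)] -14.1
0.054 [0.6178 0.2177] [np.float64(0.0557), np.float64(0.012)] -14.1
scene [array([0.6175, 0.2199, 0.0535]), np.float64(0.0042)]
side [array([0.6152, 0.2173, 0.0609]), np.float64(0.0039)]
```

Run:
```python
from h import *
togo((0.6178,0.2178,0.165),166.1)
```

```text
travel mm [72.6  7.4 80.6] turn [-0.14 -0.12  4.88] yaw 170.98 t 7.7
```

Emit:
step_arm(commands=[{"travel":[0.02,0.003,0],"turn":[0,0,2]},{"travel":[0.045,0.006,0.02],"turn":[0,0,4]},{"travel":[0.066,0.0074,0.045],"turn":[0,0,4.9]},{"travel":[0.0726,0.0074,0.07],"turn":[0,0,4.9]},{"travel":[0.0726,0.0074,0.0806],"turn":[0,0,4.9]}])

```text
time: 8.2
position: [0.6164, 0.2165, 0.1642]
tool_rot: [-0.382, -3.115, 0.006]
ft_force: [0.6, -0.7, -3.3]
grip_width: 0.298
grip_force: 30.0
```

Emit:
step_arm(commands=[{"travel":[0,0,0],"turn":[0,0,0]},{"travel":[0,0,0],"turn":[0,0,0]}])

```text
time: 8.4
position: [0.6198, 0.2179, 0.1676]
tool_rot: [0.385, 3.117, 0.0]
ft_force: [0.1, 1.1, -2.8]
grip_width: 0.294
grip_force: 30.0
```

Run:
```python
from h import *
ims={}
for n in('side','scene','wrist'): ims[n]=snap(n,n+'4')
st=ims['wrist'][2];print(st['position'].round(4),st['joint_positions'].round(2))
def crop(i,u,v,r,w):u=int(np.clip(u,r,640-r));v=int(np.clip(v,r,480-r));print(u-r,v-r,w/2/r);return cv2.resize(i[v-r:v+r,u-r:u+r],(w,w),interpolation=cv2.INTER_CUBIC)
X=np.array([.6178,.2178,.08])
A=[crop(ims[n][0],*proj(ims[n][1],X),45,390) for n in('side','scene')]
print(proj(ims['wrist'][1],X).round(0),[proj(ims[n][1],(.6178,.2178,.053)).round(1) for n in('side','scene')])
cv2.imwrite('pics/crop4.png',cv2.cvtColor(np.hstack(A),cv2.COLOR_RGB2BGR))
togo((0.6178,0.2178,0.1295),166.1)
```

```text
[0.6199 0.2188 0.1683] [ 0.27  0.52 -0.9   1.5   0.42  1.32  0.66]
239 290 4.333333333333333
431 225 4.333333333333333
[319. 250.] [array([285.7, 343.5]), array([472.7, 283.8])]
travel mm [ 1.6 -1.7 38.8] turn [ 0.08  0.1  -0.12] yaw 165.98 t 8.55
```

View pics/crop4.png

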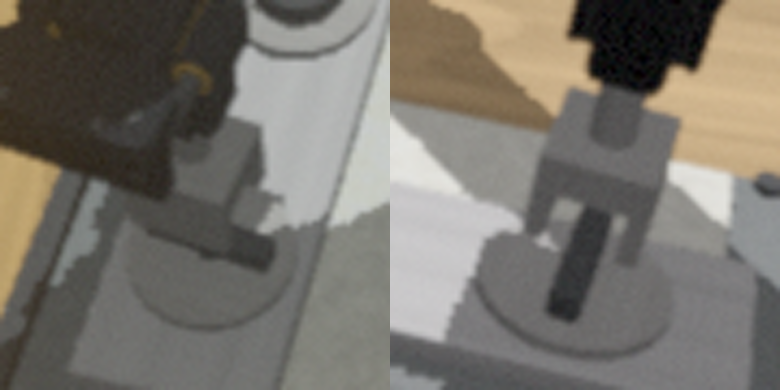

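The scene crop shows the slot over the bar with legs both sides, bar end at (565,305). The side crop shows the bar emerging at (255,250) from beneath the foot. I check the numbers.

Run:
```python
from h import *
C={n:cam(n) for n in('scene','side')};st=ctrl.get_state()
a=np.radians(-13.9);x=np.array([np.cos(a),np.sin(a)]);y=np.array([-x[1],x[0]])
zb=st['position'][2]-.0925
def rep(nm,n,u,v,z,dx,dy,W=(.6178,.2178)):
    P=plane(C[n],u,v,z)[:2]-dx*x-dy*y;d=P-W;print(nm,P.round(4),'off along bar',(1000*d@x).round(1),'across',(1000*d@y).round(1))
s=1/4.3333
S=lambda X,Y:(431+(X-390)*s,225+Y*s)
rep('slot mid front bottom','scene',*S(583,250),zb,.022,0)
rep('foot top front L','scene',*S(543,160),zb+.037,.022,-.020)
rep('foot top front R','scene',*S(665,190),zb+.037,.022,.020)
rep('bar front top','scene',*S(567,302),.053,.028,0)
rep('foot topfar corner side','side',239+262*s,290+127*s,zb+.037,-.022,-.020)
rep('foot bottom near -x corner','side',239+232*s,290+256*s,zb,-.022,.020)
rep('bar -x end top','side',239+268*s,290+240*s,.053,-.028,0)
# expected pixel in crops for ideal
for n,o,off in(('scene',(431,225),390),('side',(239,290),0)):
    for dx,dy,z in((.022,-.02,zb+.037),(.022,.02,zb+.037),(-.022,-.02,zb+.037),(-.022,.02,zb),(.022,-.013,zb),(.022,.013,zb)):
        X=np.r_[np.array([.6199,.2188])+dx*x+dy*y,z];p=(proj(C[n],X)-o)*4.3333+[off,0];print(n,dx,dy,p.round(0))
print(st['position'].round(4))
```

```text
slot mid front bottom [0.6198 0.2226] off along bar 0.8 across 5.2
foot top front L [0.6244 0.2217] off along bar 5.5 across 5.3
foot top front R [0.6212 0.223 ] off along bar 2.1 across 5.8
bar front top [0.6169 0.2228] off along bar -2.1 across 4.6
foot topfar corner side [0.6188 0.2169] off along bar 1.1 across -0.7
foot bottom near -x corner [0.6168 0.2159] off along bar -0.5 across -2.1
bar -x end top [0.6173 0.2116] off along bar 1.0 across -6.2
scene 0.022 -0.02 [534. 151.]
scene 0.022 0.02 [652. 186.]
scene -0.022 -0.02 [564.  82.]
scene -0.022 0.02 [655. 194.]
scene 0.022 -0.013 [535. 237.]
scene 0.022 0.013 [609. 260.]
side 0.022 -0.02 [158.  98.]
side 0.022 0.02 [116. 178.]
side -0.022 -0.02 [258. 131.]
side -0.022 0.02 [223. 262.]
side 0.022 -0.013 [158. 162.]
side 0.022 0.013 [131. 213.]
[0.6197 0.219  0.1683]
```

Foot and bar agree within about 3 mm, well inside the 7 mm slot room. I apply the small correction and lower gently.

Emit:
step_arm(commands=[{"travel":[0.0016,-0.0017,0.002],"turn":[0,0,0]},{"travel":[0.0016,-0.0017,0.009],"turn":[0,0,0]},{"travel":[0.0016,-0.0017,0.016],"turn":[0,0,0]},{"travel":[0.0016,-0.0017,0.022],"turn":[0,0,0]},{"travel":[0.0016,-0.0017,0.026],"turn":[0,0,0]}])

```text
time: 9.05
position: [0.6161, 0.2174, 0.1397]
tool_rot: [-0.382, -3.117, 0.001]
ft_force: [0.6, -1.6, -3.2]
grip_width: 0.296
grip_force: 30.0
```

Emit:
step_arm(commands=[{"travel":[0,0,0.003],"turn":[0,0,0]},{"travel":[0,0,0.006],"turn":[0,0,0]},{"travel":[0,0,0.006],"turn":[0,0,0]},{"travel":[0,0,0.006],"turn":[0,0,0]}])

```text
time: 9.45
position: [0.6165, 0.2178, 0.135]
tool_rot: [0.382, 3.118, 0.0]
ft_force: [0.5, 0.5, -2.4]
grip_width: 0.297
grip_force: 30.0
```

Emit:
step_arm(commands=[{"travel":[0,0,0.0015],"turn":[0,0,0]},{"travel":[0,0,0.003],"turn":[0,0,0]},{"travel":[0,0,0.003],"turn":[0,0,0]}])

```text
time: 9.75
position: [0.6167, 0.2178, 0.1323]
tool_rot: [0.382, 3.118, 0.0]
ft_force: [-0.2, -0.8, -0.2]
grip_width: 0.295
grip_force: 30.0
```

Emit:
step_arm(commands=[{"travel":[0,0,0.001],"turn":[0,0,0]},{"travel":[0,0,0.002],"turn":[0,0,0]},{"travel":[0,0,0.002],"turn":[0,0,0]}])

```text
time: 10.05
position: [0.6167, 0.2178, 0.1323]
tool_rot: [0.382, 3.117, -0.001]
ft_force: [-3.9, -2.5, 9.5]
grip_width: 0.3
grip_force: 30.0
```

Contact came with a 12 N rise at a height that matches the flange, 13 mm below where the foot would rest on the bar top, so the driver is seated. I hold briefly, then turn clockwise (+tool z).

Emit:
step_arm(commands=[{"travel":[0,0,0],"turn":[0,0,0]},{"travel":[0,0,0],"turn":[0,0,0]},{"travel":[0,0,0],"turn":[0,0,0]}])

```text
time: 10.35
position: [0.6167, 0.2178, 0.1323]
tool_rot: [0.382, 3.117, -0.001]
ft_force: [-3.5, -2.1, 9.6]
grip_width: 0.299
grip_force: 30.0
```

Emit:
step_arm(commands=[{"travel":[0,0,0],"turn":[0,0,4]},{"travel":[0,0,0],"turn":[0,0,8]},{"travel":[0,0,0],"turn":[0,0,12]},{"travel":[0,0,0],"turn":[0,0,16]},{"travel":[0,0,0],"turn":[0,0,20]}])

```text
time: 10.85
position: [0.6184, 0.2181, 0.1323]
tool_rot: [0.92, 2.999, 0.003]
ft_force: [1.3, -1.6, 6.0]
grip_width: 0.293
grip_force: 30.0
```

Emit:
step_arm(commands=[{"travel":[0,0,0],"turn":[0,0,4]},{"travel":[0,0,0],"turn":[0,0,8]},{"travel":[0,0,0],"turn":[0,0,12]},{"travel":[0,0,0],"turn":[0,0,16]},{"travel":[0,0,0],"turn":[0,0,20]}])

```text
time: 11.35
position: [0.619, 0.217, 0.1323]
tool_rot: [1.427, 2.792, 0.003]
ft_force: [1.5, -2.2, 5.4]
grip_width: 0.299
grip_force: 30.0
```

Emit:
step_arm(commands=[{"travel":[0,0,0],"turn":[0,0,4]},{"travel":[0,0,0],"turn":[0,0,8]},{"travel":[0,0,0],"turn":[0,0,12]},{"travel":[0,0,0],"turn":[0,0,16]},{"travel":[0,0,0],"turn":[0,0,20]}])

```text
time: 11.85
position: [0.6188, 0.2164, 0.1323]
tool_rot: [1.891, 2.502, 0.003]
ft_force: [1.0, -3.7, 7.5]
grip_width: 0.296
grip_force: 30.0
```

Emit:
step_arm(commands=[{"travel":[0,0,0],"turn":[0,0,4]},{"travel":[0,0,0],"turn":[0,0,8]},{"travel":[0,0,0],"turn":[0,0,12]},{"travel":[0,0,0],"turn":[0,0,16]},{"travel":[0,0,0],"turn":[0,0,20]}])

```text
time: 12.35
position: [0.618, 0.2161, 0.1324]
tool_rot: [2.298, 2.136, 0.001]
ft_force: [-1.9, -4.0, 8.2]
grip_width: 0.297
grip_force: 30.0
```

Run:
```python
from h import *
st=ctrl.get_state();print(st['position'].round(4),st['joint_positions'].round(2),st['torque'].round(2),st['ft_force'].round(1))
A=[]
for n in('side','scene'):
    im,c,_=snap(n,n+'5');u,v=proj(c,[.6178,.2178,.07]).astype(int);r=45;print(u-r,v-r)
    A.append(cv2.resize(im[v-r:v+r,u-r:u+r],(390,390),interpolation=cv2.INTER_CUBIC))
cv2.imwrite('pics/crop5.png',cv2.cvtColor(np.hstack(A),cv2.COLOR_RGB2BGR))
togo((0.6178,0.2178,0.132),90)
```

```text
[0.618  0.2161 0.1324] [ 0.09  0.47 -0.62  1.55  0.29  1.22 -0.65] [-1.17  0.41  0.15] [-1.9 -4.   8.2]
240 293
429 230
travel mm [ 1.7 -0.3  0.3] turn [ 0.2   0.14 -4.11] yaw 85.89 t 12.45
```

View pics/crop5.png

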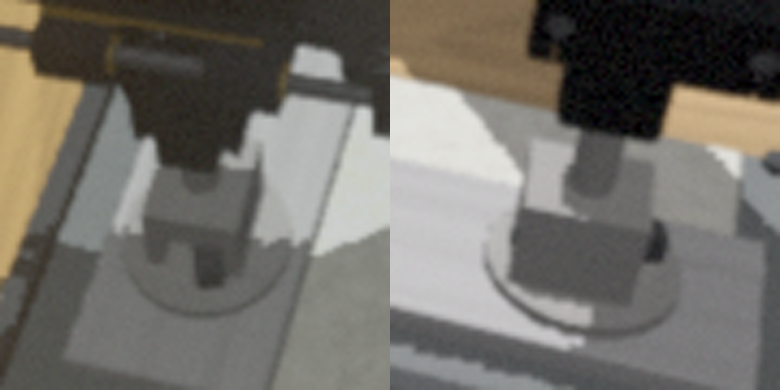

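The driver is seated flat, with the bar end showing in its slot at crop (210,265) and turned with the driver. I unload, release, and rise straight up.

Emit:
step_arm(commands=[{"travel":[0,0,-0.001],"turn":[0,0,0]},{"travel":[0,0,-0.001],"turn":[0,0,0]}])

```text
time: 12.65
position: [0.6179, 0.2162, 0.1323]
tool_rot: [2.295, 2.14, 0.001]
ft_force: [1.3, -4.4, 5.8]
grip_width: 0.298
grip_force: 30.0
```

Emit:
step_arm(commands=[{"travel":[0,0,0],"turn":[0,0,0]},{"travel":[0,0,0],"turn":[0,0,0]},{"travel":[0,0,0],"turn":[0,0,0]},{"travel":[0,0,0],"turn":[0,0,0]},{"travel":[0,0,0],"turn":[0,0,0]}], gripper=0.9)

```text
time: 13.15
position: [0.6162, 0.218, 0.1306]
tool_rot: [-2.296, -2.144, 0.0]
ft_force: [0.8, -0.0, -0.6]
grip_width: 0.663
grip_force: 0.0
```

Emit:
step_arm(commands=[{"travel":[0,0,0],"turn":[0,0,0]},{"travel":[0,0,0],"turn":[0,0,0]},{"travel":[0,0,0],"turn":[0,0,0]}])

```text
time: 13.45
position: [0.6165, 0.2177, 0.1309]
tool_rot: [2.297, 2.143, -0.0]
ft_force: [0.8, -0.1, 0.3]
grip_width: 0.876
grip_force: 0.0
```

Emit:
step_arm(commands=[{"travel":[0,0,-0.015],"turn":[0,0,0]},{"travel":[0,0,-0.04],"turn":[0,0,0]},{"travel":[0,0,-0.07],"turn":[0,0,0]},{"travel":[0,0,-0.1],"turn":[0,0,0]},{"travel":[0,0,-0.13],"turn":[0,0,0]}])

```text
time: 13.95
position: [0.6165, 0.2178, 0.2636]
tool_rot: [2.296, 2.143, 0.002]
ft_force: [1.0, -0.2, 0.4]
grip_width: 0.905
grip_force: 0.0
```

Run:
```python
from h import *
A=[]
for n in('side','scene'):
    im,c,st=snap(n,n+'6');u,v=proj(c,[.6178,.2178,.09]).astype(int);r=60;v=max(v,r);print(n,u-r,v-r,proj(c,[.6178,.2178,.162]).round(0),proj(c,[.6178,.2178,.04]).round(0))
    A.append(cv2.resize(im[v-r:v+r,u-r:u+r],(390,390),interpolation=cv2.INTER_CUBIC))
cv2.imwrite('pics/crop6.png',cv2.cvtColor(np.hstack(A),cv2.COLOR_RGB2BGR))
c=cam('side');P=plane(c,288.5,351.8,.056)[:2];d=P-[.6178,.2178];print(P,np.degrees(np.arctan2(d[1],d[0])).round(0),np.linalg.norm(d))
print(st['position'],st['ft_force'],st['time'])
```

```text
side 224 272 [282. 309.] [286. 347.]
scene 417 206 [487. 228.] [471. 290.]
[0.60943786 0.23550954] 115.0 0.01958451643642305
[0.61853617 0.21899501 0.26959153] [1.55943766 0.03722097 5.62222147] 14.0
```

View pics/crop6.png

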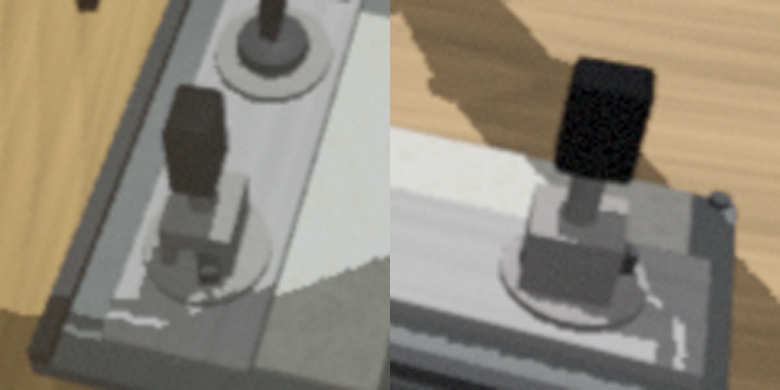

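The driver stands upright on the screw, foot flat on the flange, with the bar end at crop (208,272). The bar has swung from about -14° to -65°, roughly 0.9 rad clockwise. I settle the arm and hand in.

Emit:
step_arm(commands=[{"travel":[0,0,0],"turn":[0,0,0]},{"travel":[0,0,0],"turn":[0,0,0]},{"travel":[0,0,0],"turn":[0,0,0]}])

```text
time: 14.35
position: [0.616, 0.2173, 0.2597]
tool_rot: [-2.296, -2.143, 0.003]
ft_force: [0.3, -1.0, 0.1]
grip_width: 0.899
grip_force: 0.0
```

```bash
python3 -c "
from h import *
print(ctrl.get_state()['ft_force'].round(1));print(ctrl.close_job())"
```

```text
[ 0.3 -1.   0.1]
the job is handed in; nothing more can be done
None
```

I handed the job in at about 14 s: the slotted driver stands upright and released on the bar-headed screw, which turned roughly 0.9–1.0 rad clockwise by my estimate from the images, and I never went near the round-footed driver; no verdict was returned.

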